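# Lay the sprig mould down against the stop

### The job

The two plaster moulds were left standing on edge on the ware board. By pushing alone, never picking it up, tip over the rosette mould (the one with round red marks on its top and back) so that it lies on its back with the rosette up; once it lies there, push it along the board until the end that was its top sits square and flush against the dark wooden stop along the board's far edge. Leave the leaf mould standing and do not disturb the bowl, the jar or the wooden rib.

Things in the scene. Friction and masses are not known exactly. Their poses are not given: they have to be found in the camera images.
- rosette_mould: The mould to lay down: loose white plaster block, 44 mm thick (x), 100 wide (y), 110 tall (z), about 0.5 kg, standing on the board, z up. Origin: centre of its 44 x 100 mm underside. Its -x face, roughly towards the robot, bears the clay-red rosette; back (+x) and top have plain red discs, 48 and 32 mm. It topples beyond 22 degrees of lean (1 to 2 N high up); lying rosette up, its x points down.
- rosette_head (a point): Centre of the rosette mould's 44 x 100 mm top end, 110 mm along z from its origin; its axes are those of the mould. This end goes against the stop.
- rosette_mid (a point): Centre of the rosette mould's block, 55 mm along z from its origin.
- leaf_mould: The other white plaster mould, same size, weight and axes (origin at the centre of its underside), with a leaf on its -x face and green bars on its back and top. It stands on the same board beside the first and must stay standing where it is. The two may be in either place.
- board: Fixed plywood ware board, 340 mm (x, away from the robot) x 560 mm (y) x 18 mm thick; origin: centre of its underside, on the table; its top is 18 mm above the table. A dark wooden stop batten, 22 mm wide, 18 mm above the board's top, runs along the whole far (+x) edge; its working face is 145 mm from the origin along +x.
- stop (a point): Middle of the stop batten's working face (which looks to the robot, -x) at the level of the board's top; axes are those of the board: x away from the robot, y along the batten, z up.
- bowl: Loose terracotta bowl, 100 mm across, 55 mm tall, on the table to the left of the board; origin at the centre of its underside. Leave alone.
- jar: Loose amber jar with a white cap, 70 mm across, 90 mm tall, on the table to the right of the board; origin at the centre of its underside. Leave alone.
- rib: Loose flat wooden potter's rib, 110 x 50 x 8 mm, lying on the table to the right of the board; origin at the centre of its underside. Leave alone.
Not all that is in view belongs to the job. Leave any blue or purple look-alike of the rosette_mould alone. Leave any purple look-alike of the leaf_mould alone.

How it is judged (in metres and radians):
On the way, in this order (a step that is already met when the one before it is completed fails the run):
1. the rosette mould lies on its back on the board, rosette up (angle between rosette_mould's own x axis and vertical above 3 rad and height (world z) of rosette_mid below 0.05 m), for 0.2 s.
2. its top end is square and flush against the stop (angle between rosette_mould's own x axis and vertical above 3.04 rad and x of rosette_head in the frame of stop between -0.006 and 0.006 m and y of rosette_head in the frame of stop between -0.23 and 0.23 m and z of rosette_head in the frame of stop between 0.014 and 0.03 m and angle between the z axis of rosette_mould and the x axis of board, either way round below 0.08 rad), for 0.2 s.
At the end, for the whole second after the job is handed in: The rosette mould rests on the board rosette up (within 6 degrees), its former top end within 6 mm of the stop, square within 4.5 degrees, its centre 50 mm or more from the stop's ends. The leaf mould stands, and it, the bowl, jar and rib are within 20 mm of their starts (all of step 2 and linear speed of rosette_mould below 0.01 m/s and angle between leaf_mould's own z axis and vertical below 0.1 rad and distance of each of leaf_mould, bowl, jar, rib from where it was at the start of the episode below 0.02 m); the robot touches nothing.
It fails at once if the rosette mould is lifted: its centre comes more than 100 mm above the table, or lying on its back it leaves the board by more than 15 mm (height (world z) of rosette_mid above 0.1 m or (angle between rosette_mould's own x axis and vertical above 3 rad and height (world z) of rosette_mid above 0.055 m)).
It fails at once if the leaf mould is tipped by more than 9 degrees or shifted by more than 20 mm (angle between leaf_mould's own z axis and vertical above 0.16 rad or distance of leaf_mould from where it was at the start of the episode above 0.02 m).
It fails at once if the bowl, jar or rib is shifted by more than 20 mm (distance of any of bowl, jar, rib from where it was at the start of the episode above 0.02 m).
It also fails if it takes over 43 s, if anything falls off the work surface, if the arm or the gripper's body presses on something with over 40 N, if the wrist force passes 120 N, or if a joint passes its speed limit or range.

### The arm

A 6-joint arm with a two-finger parallel gripper is mounted at the origin on the work surface. World frame = base frame: x ahead of the robot, y to its left, z up, the work surface at z = 0. Lengths are in mm, angles in rad, forces in N, time in s.
With the tool pointing down it reaches from about 350 to 775 mm from the base axis. Payload 7.3 kg.
Tool frame: the origin (TCP) lies midway between the tips of the shut fingers; the grasp point (between the pads) lies 19 mm behind it; z points along the fingers, y is the direction in which the jaws open and shut (so a half turn about z gives the same grasp; the last joint's range is limited). The gripper opens to 92 mm and grips with 3 to 60 N. Pads are 19 mm wide; open, the fingers measure 130 mm over their backs; the gripper's body (75 mm by 190 mm) begins 47 mm behind the grasp point.
Start: joints at [1.194, 0.342, 1.524, -0, 1.275, -0.146], TCP at [120.081, 511.102, 226.741] pointing down, gripper open.
Joint ranges: [-2.53, 2.53], [-0.77, 2.02], [0.04, 2.7], [-1, 4.14], [0.28, 2.66], [-3.11, 3.11]. Speed limits (rad/s): [2.57, 2.57, 3.14, 3.14, 3.14, 3.14].

### API

Orientations are given as [roll, pitch, yaw] about the fixed x, y, z axes, in that order (R = Rz(yaw) Ry(pitch) Rx(roll)).
In Python, from plant import sensors, imaging, ticket gives the robot as it stands. The module is installed in compiled form; this text tells all that it offers.
- The arm moves only by the tool arm_command, never from a script. Its argument "increments" is one flat list of numbers, 5 for each row, row after row: the closure, from 0 (fully open) to 1 (shut), then the shift along the tool's x, y, z in mm, then the turn about the tool's z in degrees. In form: [hand, dx, dy, dz, spin, hand, dx, dy, dz, spin, ...]. A call has 1 to 20 rows; each row is the pose to reach, as a shift and turn from the pose commanded when the call began, along the tool's axes at that moment; what a row does not reach only later rows make up. A row lasts 1/8 s, in which the tool goes at most 62.5 mm and 10.7 degrees, less where a joint would pass 70% of its speed; a pose out of reach is approached as far as the arm can. A call with a gripper value outside its range is refused whole. The fingers move at their own pace and stop on an object; the grip force is fixed at half the most. Time passes only in rows, so rows that repeat a pose let the fingers close. It gives the time, the measured TCP pose, the force and the opening at its end, in the units of the state.
- sensors.get_obs(): the state, without advancing time (a new reading comes with each control period).
- imaging.capture(name): name is "side" or "top"; returns the picture (384x512x3 uint8, blue, green, red); there is no depth.
- imaging.calibration(name): a dict with "fx", "fy", "cx", "cy" (pixels), "D" ([k1, k2, p1, p2, k3] as OpenCV has them; the pictures are not rectified), "world_to_cam" (4x4, takes a point from world to camera coordinates). Camera axes: x right, y down, z forward; pixel columns grow to the right and rows downward; lengths in mm; the calibration is good to about 2 mm. A picture is of the moment at which its call begins. calibration takes no time and is no camera call.
- ticket.close_job(): hands the job in, once; it reports no verdict.
The state is a dict: "time": time; "joint_positions": joint angles; "dq": joint speeds; "tau": joint torques, N m; "tool_pos": TCP position; "tcp_rot": TCP orientation; "contact_force": force on the tool from outside, world axes, zero at the start; "moment": the same for the moment, N m; "grip_width": finger opening in mm.
Only numpy, scipy, OpenCV 4.12 (cv2) and the standard library are available. Lean on these libraries where they do the work, as an engineer would, in place of code of your own. Each camera call takes 0.05 s, during which the arm holds its last target. There are 200 camera calls.

## Working session

There is one attempt and no reset: what is moved stays moved. The work goes in short steps, Python scripts to look and compute and a tool call to move; the robot and the scene stay as the last step left them, time stands still between calls to the robot, and variables do not carry over. Pictures are saved under pics/ and viewed, about 8 in all and at most 12, crops included, and the job is handed in when it is done.

Besides the shell and the picture viewer there is one more tool, called after "Call:" by a JSON object that holds its "op" and its "data", one argument or row to a line. arm_command: Moves the arm, as the interface text tells. Its arguments: {"type":"object","properties":{"increments":{"type":"array","items":{"type":"number"}}},"required":["increments"]}

```bash
mkdir -p pics; cat > h.py <<'E'
import numpy as np, cv2
from plant import sensors, imaging, ticket
def snap(cam,name):
    im=imaging.capture(cam); cv2.imwrite(f'pics/{name}.png',im); return im
def ray(cam,uv):
    c=imaging.calibration(cam); K=np.array([[c['fx'],0,c['cx']],[0,c['fy'],c['cy']],[0,0,1]])
    p=cv2.undistortPoints(np.array(uv,float).reshape(-1,1,2),K,np.array(c['D'],float)).reshape(-1,2)
    T=np.array(c['world_to_cam']); R=T[:3,:3]; o=-R.T@T[:3,3]
    return o,np.c_[p,np.ones(len(p))]@R
def onz(cam,uv,z):
    o,d=ray(cam,uv); return o+d*((z-o[2])/d[:,2])[:,None]
E
python3 - <<'E'
from h import *
for c in('side','top'):
    snap(c,c+'0'); o,d=ray(c,[[256,192]]); print(c,o.round(),d.round(2))
print(sensors.get_obs())
E
```

```text
side [  28. -982. 1207.] [[ 0.31  0.62 -0.72]]
top [ 342.  -21. 1606.] [[ 0.1   0.03 -1.  ]]
{'time': 0.1, 'joint_positions': array([ 1.19397664e+00,  3.42647792e-01,  1.52488700e+00,  1.67587297e-05,
        1.27537696e+00, -1.46017243e-01]), 'dq': array([-0.00201283, -0.00188983, -0.00331054, -0.00050094,  0.00041743,
        0.00053877]), 'tau': array([ 8.35547453e-04, -4.32009673e+01, -2.44692886e+01,  7.18921423e-02,
        5.26627118e-02, -4.82736334e-05]), 'tool_pos': array([119.95427701, 510.76394513, 226.12921456]), 'tcp_rot': array([-3.14028992e+00, -2.07783858e-04,  2.91078518e+00]), 'contact_force': array([-0.32860072,  0.17930265, -0.14477149]), 'moment': array([ 0.05214507,  0.01786267, -0.0147595 ]), 'grip_width': 91.87813206612532}
```

View pics/top0.png

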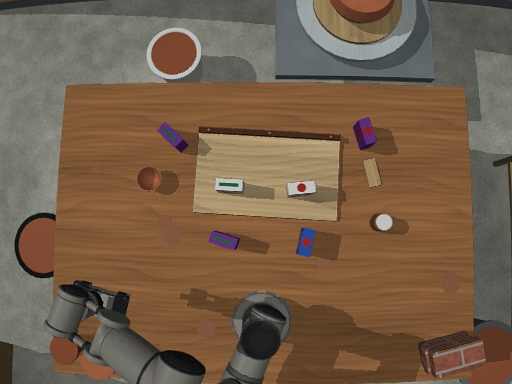

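View pics/side0.png

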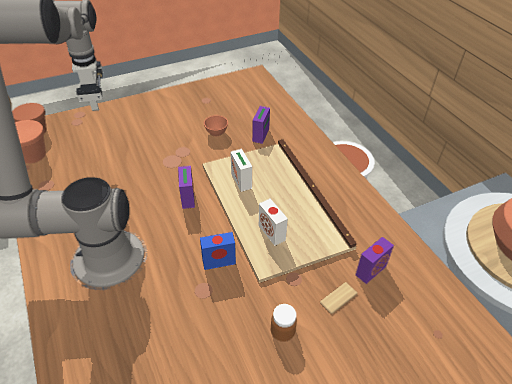

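The top view shows the rosette mould (white, red disc) at about (301,188), the leaf mould at (229,185), the batten from (199,130) to (340,137), and a blue decoy in front at (306,242). The side view agrees: rosette at (272,220), leaf at (241,170).

```bash
cat >> h.py <<'E'
def blobs(m,amin=15):
    cs,_=cv2.findContours(m.astype(np.uint8),cv2.RETR_EXTERNAL,cv2.CHAIN_APPROX_NONE)
    return [c for c in cs if cv2.contourArea(c)>=amin]
def cen(c):
    M=cv2.moments(c); return M['m10']/M['m00'],M['m01']/M['m00']
def board(im):
    "batten mask edge lines, board near edge -> yaw and stop"
    pts=[];near=[]
    for u in range(215,330,3):
        col=im[:,u].astype(int)
        # luminance from board upward to the dark batten
        L=cv2.GaussianBlur(im[:,u].reshape(-1,1,3),(1,1),0).sum(2).ravel().astype(float)
        g=np.diff(L)
        a=np.argmax(g[127:146])+127; pts.append((u,a+.5))
        b=np.argmin(g[205:226])+205; near.append((u,b+.5))
    return np.array(pts),np.array(near)
E
python3 - <<'E'
from h import *
im=cv2.imread('pics/top0.png'); hsv=cv2.cvtColor(im,cv2.COLOR_BGR2HSV)
p,n=board(im)
def rob(P,z):
    X=onz('top',P,z); k=np.polyfit(X[:,1],X[:,0],1)
    for _ in range(5):
        r=X[:,0]-np.polyval(k,X[:,1]); g=abs(r)<max(3,1.5*np.median(abs(r))); k=np.polyfit(X[g,1],X[g,0],1)
    return k,g.sum(),len(X)
for z in(18,36): print('stop',z,rob(p,z))
print('near',rob(n,18))
w=(hsv[...,1]<60)&(hsv[...,2]>170); w[:120]=0;w[225:]=0;w[:,:195]=0;w[:,345:]=0
for c in blobs(w,40):
    r=cv2.minAreaRect(c); b=cv2.boxPoints(r); print('white',cen(c),r, onz('top',b,128).round(1).tolist(), onz('top',[r[0]],128).round(1))
red=((hsv[...,0]<8)|(hsv[...,0]>172))&(hsv[...,1]>150)&(hsv[...,2]>90)
for c in blobs(red,15):
    u=cen(c)
    if 200<u[0]<400 and 100<u[1]<260: print('red',u,onz('top',[u],128).round(1))
s=cv2.resize(im[110:260,180:400],None,fx=3.6,fy=3.6,interpolation=cv2.INTER_CUBIC); cv2.imwrite('pics/crop0.png',s)
print(onz('top',[[199,130],[340,137],[338,219],[194,211]],18).round())
E
```

```text
stop 18 (array([5.32393143e-02, 7.17644383e+02]), np.int64(39), 39)
stop 36 (array([5.32393143e-02, 7.13395321e+02]), np.int64(39), 39)
near (array([5.29176418e-02, 4.03442742e+02]), np.int64(39), 39)
white (301.0731857318573, 187.18573185731856) ((301.21783447265625, 187.17822265625), (11.542431831359863, 26.6669979095459), 84.2894058227539) [[519.7, -90.0, 128.0], [530.1, -186.2, 128.0], [488.4, -190.2, 128.0], [478.0, -94.3, 128.0]] [[ 504.  -140.1  128. ]]
white (228.24070688604507, 184.1858622790981) ((228.2953643798828, 184.1830596923828), (26.9029598236084, 11.537763595581055), 3.1798300743103027) [[494.0, 173.5, 128.0], [536.1, 172.1, 128.0], [531.4, 74.2, 128.0], [489.5, 75.8, 128.0]] [[512.7 123.8 128. ]]
red (306.19111111111107, 241.63555555555553) [[ 308.6 -158.1  128. ]]
red (301.0, 187.27927927927928) [[ 503.6 -139.3  128. ]]
red (367.5, 130.07619047619045) [[ 718.8 -387.4  128. ]]
[[ 742.  256.   18.]
 [ 717. -303.   18.]
 [ 394. -291.   18.]
 [ 420.  266.   18.]]
```

View pics/crop0.png

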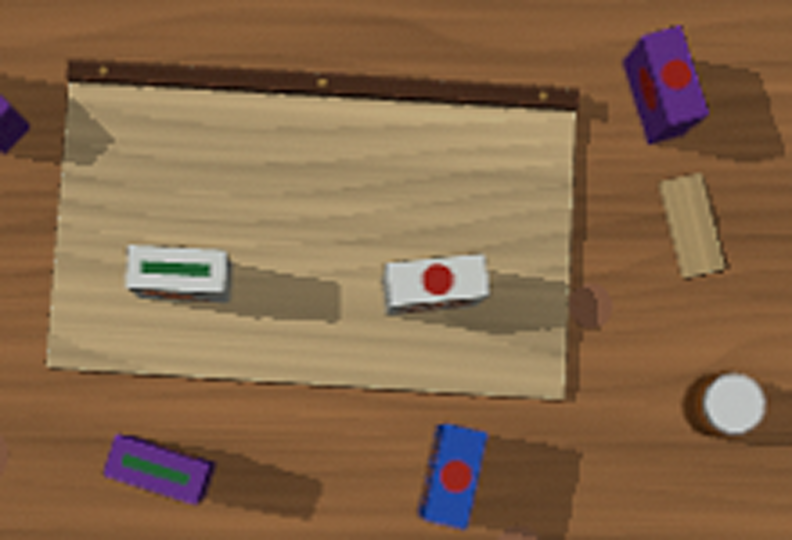

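The crop confirms it: the rosette mould stands at about (504,-140) with yaw +0.11. The stop line is x≈717.5+0.053y, so the board's yaw is about -0.053. Measured sizes (43x97 mm, and 314 mm from near edge to stop) fit the given ones.

```bash
cat >> h.py <<'E'
def inc(x,y,z,yaw):
    o=sensors.get_obs(); p=o['tool_pos']; th=o['tcp_rot'][2]
    d=np.array([x,y,z])-p; tx=np.array([np.cos(th),np.sin(th)]); ty=np.array([np.sin(th),-np.cos(th)])
    s=-np.degrees((yaw-th+np.pi)%(2*np.pi)-np.pi)
    return np.round([tx@d[:2],ty@d[:2],-d[2],s],1).tolist()
E
python3 -c "
from h import *
print(inc(420,150,226,np.pi+.108),inc(437,-147,226,np.pi+.108),inc(437,-147,118,np.pi+.108))"
```

```text
[-374.6, -282.6, 0.1, -19.4] [-459.1, -567.8, 0.1, -19.4] [-459.1, -567.8, 108.1, -19.4]
```

Call:
{"op": "arm_command", "data": {
  "increments": [0.5,-375,-283,0,-10,0.5,-375,-283,0,-19.4,0.5,-375,-283,0,-19.4,0.5,-375,-283,0,-19.4,0.5,-375,-283,0,-19.4,0.5,-375,-283,0,-19.4,0.5,-375,-283,0,-19.4,0.5,-375,-283,0,-19.4,0.5,-375,-283,0,-19.4,0.5,-459,-568,0,-19.4,0.5,-459,-568,0,-19.4,0.5,-459,-568,0,-19.4,0.5,-459,-568,0,-19.4,0.5,-459,-568,0,-19.4,0.5,-459,-568,0,-19.4,0.5,-459,-568,0,-19.4,0.5,-459,-568,0,-19.4,0.5,-459,-568,0,-19.4]
}}

```text
time: 2.35
tool_pos: [437.1, -145.6, 226.8]
tcp_rot: [3.141, 0.0, -3.032]
contact_force: [-0.2, -0.3, 0.0]
grip_width: 46.1
```

```bash
python3 -c "
from h import *
o=sensors.get_obs();print(o['time'],o['tool_pos'],o['tcp_rot'],o['grip_width'],o['contact_force'])
print(inc(437,-147,118,np.pi+.108))
snap('side','side1')"
```

```text
2.35 [ 437.06317643 -145.6052649   226.78704289] [ 3.14142454e+00  1.45766306e-04 -3.03182796e+00] 46.083199228711635 [-0.18654994 -0.3490941   0.04946776]
[0.2, -1.4, 108.8, 0.1]
```

View pics/side1.png

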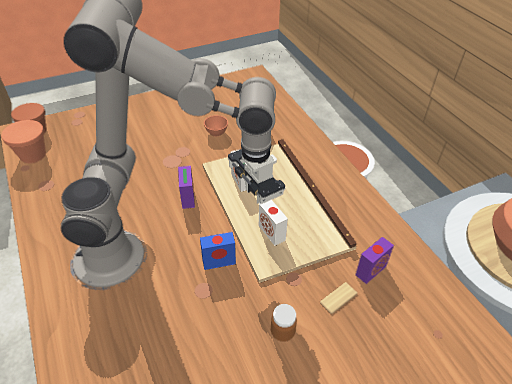

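The tool is in front of the rosette mould, clear of everything. Next I descend and tip it.

Call:
{"op": "arm_command", "data": {
  "increments": [0.5,0,-1,60,0,0.5,0,-1,110,0,0.5,0,-1,110,0,0.5,-15,-1,110,0,0.5,-25,-1,110,0,0.5,-31,-1,110,0,0.5,-37,-1,110,0,0.5,-43,-1,110,0,0.5,-49,-1,110,0,0.5,-55,-1,110,0,0.5,-60,-1,110,0,0.5,-65,-1,110,0]
}}

```text
time: 3.9
tool_pos: [502.1, -140.8, 116.6]
tcp_rot: [3.141, 0.0, -3.034]
contact_force: [0.8, -0.3, 0.6]
grip_width: 46.1
```

```bash
python3 -c "
from h import *
snap('side','side2')"
```

```text
(no output)
```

View pics/side2.png

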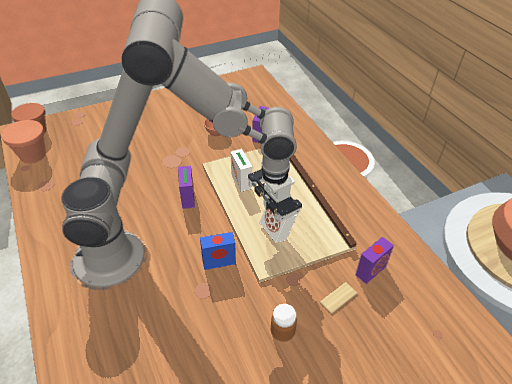

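The mould is leaning ahead of the fingers at (280,215). I carry on past the balance point, then back off.

Call:
{"op": "arm_command", "data": {
  "increments": [0.5,-5,0,0,0,0.5,-10,0,0,0,0.5,-15,0,0,0,0.5,-20,0,0,0,0.5,-25,0,0,0,0.5,-28,0,0,0,0.5,-28,0,0,0,0.5,-28,0,0,0,0.5,-28,0,0,0,0.5,20,0,0,0,0.5,60,0,0,0,0.5,110,0,0,0,0.5,150,0,-100,0,0.5,150,0,-150,0,0.5,150,0,-150,0,0.5,150,0,-150,0]
}}

```text
time: 5.95
tool_pos: [353.2, -157.7, 269.0]
tcp_rot: [-3.138, 0.004, -3.034]
contact_force: [0.1, 0.2, -0.1]
grip_width: 45.8
```

```bash
python3 - <<'E'
from h import *
snap('side','side3'); im=snap('top','top3'); hsv=cv2.cvtColor(im,cv2.COLOR_BGR2HSV)
a=cv2.resize(im[110:250,180:400],None,fx=3.6,fy=3.6,interpolation=cv2.INTER_CUBIC);cv2.imwrite('pics/crop3.png',a)
w=(hsv[...,1]<60)&(hsv[...,2]>170); w[:120]=0;w[225:]=0;w[:,:195]=0;w[:,345:]=0
w=cv2.morphologyEx(w.astype(np.uint8),cv2.MORPH_CLOSE,np.ones((5,5)))
for c in blobs(w,40):
    b=cv2.boxPoints(cv2.minAreaRect(c)); print(cen(c),b.tolist(),onz('top',b,62).round(1).tolist())
E
```

```text
(228.14761040532363, 184.1808832425892) [[214.54458618164062, 189.1968994140625], [215.18460083007812, 177.67691040039062], [242.046142578125, 179.16921997070312], [241.4061279296875, 190.689208984375]] [[500.8, 182.2, 62.0], [544.8, 180.8, 62.0], [539.9, 78.5, 62.0], [496.1, 80.2, 62.0]]
(297.3544494720965, 168.70864756158872) [[282.8019714355469, 156.01980590820312], [308.9405822753906, 153.40594482421875], [311.7524719238281, 181.52474975585938], [285.6138610839844, 184.13861083984375]] [[630.1, -75.5, 62.0], [641.1, -175.2, 62.0], [533.1, -185.4, 62.0], [522.3, -86.5, 62.0]]
```

View pics/crop3.png

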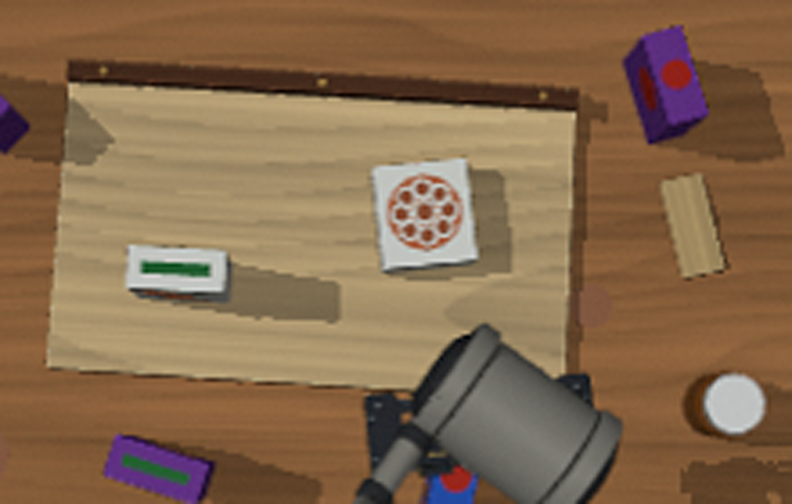

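The rosette mould now lies rosette up, corners in the crop at about (373,168), (467,158), (477,262), (382,272). That puts its centre near (582,-131) with yaw 0.105; the 100x108 mm outline is as expected. The leaf mould has not moved. Next I push it from the near end with the two-finger wall squared to the board.

```bash
python3 -c "
from h import *
y=np.pi-.053
print(inc(485,-130,269,y),inc(485,-130,30,y))"
```

```text
[-134.8, 12.4, -2.8, 9.2] [-134.8, 12.4, 236.2, 9.2]
```

Call:
{"op": "arm_command", "data": {
  "increments": [0.5,-60,12,0,5,0.5,-120,12,0,9.2,0.5,-135,12,0,9.2,0.5,-135,12,0,9.2,0.5,-135,12,60,9.2,0.5,-135,12,120,9.2,0.5,-135,12,180,9.2,0.5,-135,12,215,9.2,0.5,-135,12,234,9.2,0.5,-135,12,234,9.2,0.5,-135,12,234,9.2,0.5,-135,12,234,9.2]
}}

```text
time: 7.55
tool_pos: [485.9, -130.9, 33.9]
tcp_rot: [-3.141, 0.002, 3.089]
contact_force: [-0.5, -0.1, -0.1]
grip_width: 45.7
```

Call:
{"op": "arm_command", "data": {
  "increments": [0.5,-10,0,0,0,0.5,-18,0,0,0,0.5,-24,0,0,0,0.5,-29,0,0,0,0.5,-34,0,0,0,0.5,-39,0,0,0,0.5,-44,0,0,0,0.5,-49,0,0,0,0.5,-54,0,0,0,0.5,-59,0,0,0,0.5,-64,0,0,0,0.5,-69,0,0,0,0.5,-74,0,0,0,0.5,-79,0,0,0,0.5,-84,0,0,0,0.5,-88,0,0,0,0.5,-91,0,0,0,0.5,-91,0,0,0]
}}

```text
time: 9.8
tool_pos: [577.0, -135.4, 32.9]
tcp_rot: [-3.141, 0.001, 3.089]
contact_force: [-0.2, 0.9, -0.6]
grip_width: 45.7
```

```bash
cat >> h.py <<'E'
def look(n):
    im=snap('top','top'+n); hsv=cv2.cvtColor(im,cv2.COLOR_BGR2HSV)
    cv2.imwrite('pics/crop%s.png'%n,cv2.resize(im[110:250,180:400],None,fx=3.6,fy=3.6,interpolation=cv2.INTER_CUBIC))
    w=(hsv[...,1]<60)&(hsv[...,2]>170); w[:120]=0;w[225:]=0;w[:,:195]=0;w[:,345:]=0
    w=cv2.morphologyEx(w.astype(np.uint8),cv2.MORPH_CLOSE,np.ones((5,5)))
    for c in blobs(w,40):
        b=cv2.boxPoints(cv2.minAreaRect(c)); print(np.round(cen(c),1),onz('top',b,62).round(1).tolist())
E
python3 -c "
from h import *
look('4')"
```

```text
[228.2 184.1] [[500.9, 182.8, 62.0], [544.9, 181.4, 62.0], [539.9, 77.6, 62.0], [496.0, 79.4, 62.0]]
```

View pics/crop4.png

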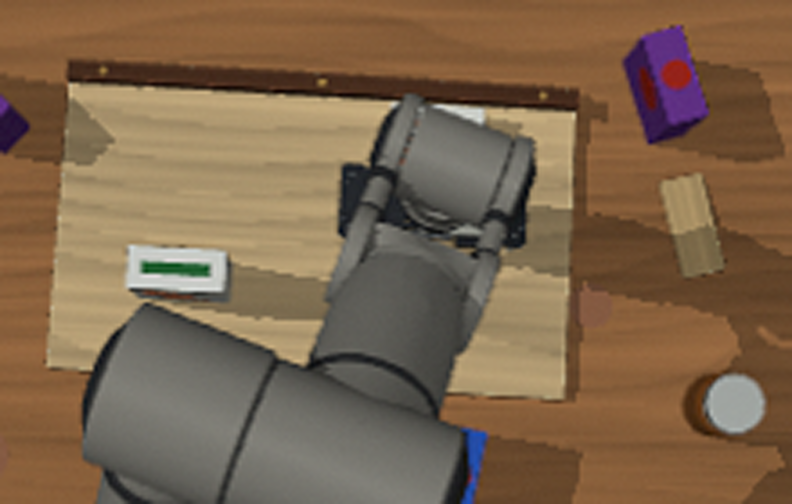

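The arm hides most of the mould, but its far edge shows near (450,108) in the crop, almost at the batten. I creep on in short steps and watch the force.

Call:
{"op": "arm_command", "data": {
  "increments": [0.5,-3,0,0,0,0.5,-6,0,0,0,0.5,-8,0,0,0,0.5,-10,0,0,0,0.5,-10,0,0,0]
}}

```text
time: 10.48
tool_pos: [586.7, -135.8, 32.7]
tcp_rot: [3.142, 0.001, 3.089]
contact_force: [-3.9, 0.8, 2.1]
grip_width: 45.9
```

Call:
{"op": "arm_command", "data": {
  "increments": [0.5,-1,0,0,0,0.5,-2,0,0,0,0.5,-2,0,0,0]
}}

```text
time: 10.85
tool_pos: [588.5, -135.9, 32.7]
tcp_rot: [3.142, 0.0, 3.089]
contact_force: [-3.7, -0.0, 2.1]
grip_width: 46.1
```

Call:
{"op": "arm_command", "data": {
  "increments": [0.5,-1,0,0,0,0.5,-2,0,0,0,0.5,-2,0,0,0]
}}

```text
time: 11.22
tool_pos: [588.6, -135.9, 32.7]
tcp_rot: [3.141, -0.004, 3.089]
contact_force: [-9.8, -0.1, 7.2]
grip_width: 46.1
```

The force rose to about 10 N with no further travel, so the mould is against the stop. I back off, lift away and check.

Call:
{"op": "arm_command", "data": {
  "increments": [0.5,5,0,0,0,0.5,20,0,0,0,0.5,50,0,0,0,0.5,60,0,-50,0,0.5,100,0,-110,0,0.5,150,0,-170,0,0.5,200,0,-220,0,0.5,220,0,-220,0,0.5,220,0,-220,0,0.5,220,0,-220,0,0.5,220,0,-220,0]
}}

```text
time: 12.6
tool_pos: [371.3, -124.5, 251.8]
tcp_rot: [3.141, -0.001, 3.089]
contact_force: [-1.3, 1.1, 0.5]
grip_width: 46.4
```

```bash
python3 - <<'E'
from h import *
look('5'); s=snap('side','side5')
a=cv2.imread('pics/top0.png').astype(int);b=cv2.imread('pics/top5.png').astype(int)
hs=cv2.cvtColor(b.astype(np.uint8),cv2.COLOR_BGR2HSV)
cv2.imwrite('pics/both5.png',cv2.resize(np.hstack([cv2.imread('pics/top5.png')[110:250,180:400],s[130:270,200:400]]),(795,265),interpolation=cv2.INTER_CUBIC))
cv2.imwrite('pics/both5.png',np.vstack([cv2.resize(cv2.imread('pics/top5.png')[110:210,260:360],(560,560),interpolation=cv2.INTER_CUBIC)]))
cv2.imwrite('pics/both5.png',np.hstack([cv2.resize(cv2.imread('pics/top5.png')[110:250,130:410],(400,200)),cv2.resize(s[100:300,190:390],(400,400))[:200]]) if 0 else np.hstack([cv2.resize(cv2.imread('pics/top5.png')[115:195,270:350],(400,400),interpolation=cv2.INTER_CUBIC),cv2.resize(s[90:350,170:400],(400,400),interpolation=cv2.INTER_CUBIC)]))
o=sensors.get_obs();print(o['time'],o['tool_pos'],o['contact_force'])
E
```

```text
[228.  184.1] [[500.9, 182.8, 62.0], [544.9, 181.4, 62.0], [539.9, 78.5, 62.0], [496.1, 80.2, 62.0]]
[300.6 149.7] [[708.3, -95.2, 62.0], [709.3, -191.3, 62.0], [600.3, -190.5, 62.0], [599.4, -95.3, 62.0]]
12.7 [ 371.12551911 -124.40464862  251.80275828] [ 0.50561226  0.04262888 -0.15246496]
```

View pics/both5.png

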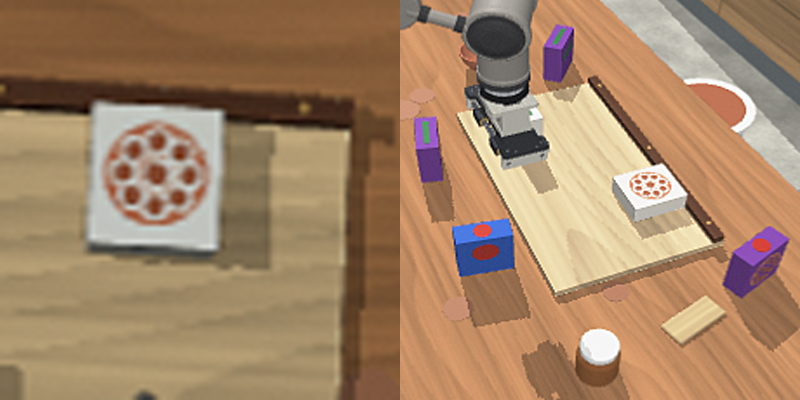

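The mould lies against the batten, rosette up, with its far edge from (92,100) to (222,110) in the left panel and a slope close to the batten's. The box fit is too coarse to judge squareness, so I fit the sub-pixel edges.

```bash
python3 - <<'E'
from h import *
im=cv2.imread('pics/top5.png'); B=im[...,0].astype(float)
r=[290,312,150]
def edge(vals,lo,hi,sgn):
    g=sgn*np.diff(vals[lo:hi]); i=int(np.argmax(g)); w=np.clip(g[max(0,i-1):i+2],0,None)
    return lo+.5+(np.arange(max(0,i-1),max(0,i-1)+len(w))@w)/w.sum()
us=np.arange(291,312); vs=np.arange(139,162)
S={'far':[(u,edge(B[:,u],127,141,1)) for u in us],'near':[(u,edge(B[:,u],158,172,-1)) for u in us],
'left':[(edge(B[v],280,294,1),v) for v in vs],'right':[(edge(B[v],308,322,-1),v) for v in vs]}
for k,P in S.items():
    X=onz('top',P,62); a,b=(1,0) if k in('far','near') else (0,1)
    f=np.polyfit(X[:,a],X[:,b],1); r=X[:,b]-np.polyval(f,X[:,a]); g=abs(r)<2.5; f=np.polyfit(X[g,a],X[g,b],1)
    c=-143 if a else 655
    print(k,'yaw',round(float(-f[0] if a else f[0]),3),'at',c,round(float(np.polyval(f,c)),1),g.sum(),len(g))
for n in('top0','top5'):
    h=cv2.cvtColor(cv2.imread(f'pics/{n}.png'),cv2.COLOR_BGR2HSV)
    q=(h[...,1]<60)&(h[...,2]>150); q[:,:360]=0;q[:,400:]=0;q[:205]=0;q[240:]=0
    print('jar',[np.round(cen(c),1) for c in blobs(q,20)])
a,b=[cv2.imread(f'pics/{n}.png').astype(int) for n in('top0','top5')]
for n,(u0,u1,v0,v1) in dict(bowl=(132,168,160,196),rib=(362,385,155,190),jar=(370,396,210,236),leaf=(212,246,174,196)).items(): print(n,abs(a-b)[v0:v1,u0:u1].max(2).mean().round(1))
p,_=board(cv2.imread('pics/top0.png')); 
E
```

```text
far yaw -0.047 at -143 710.1 21 21
near yaw -0.052 at -143 600.8 20 21
left yaw -0.019 at 655 -94.7 13 23
right yaw -0.056 at 655 -193.1 5 23
jar [array([383.7, 221.6])]
jar [array([383.8, 221.5])]
bowl 2.1
rib 2.0
jar 7.5
leaf 2.2
```

```bash
python3 -c "
from plant import ticket
print(ticket.close_job())"
```

```text
the job is handed in; nothing more can be done
None
```

I tipped the rosette mould onto its back by pushing high on its face with the half-closed fingers. I then pushed it along the board with a two-finger push squared to the board until the force rose to about 10 N at the stop. The arm was backed clear before I handed the job in, at about 12.7 s on the robot's clock.

My last checks on the camera images, before handing in:
- **Flush:** the former top end is at x ≈ 710.1 mm and the stop face at about 709.9 mm.
- **Square:** the mould's far and near edges give a yaw of -0.047 to -0.052 rad, against -0.053 for the board. The coarse box fit (about -0.01) and the left side edge (-0.019) disagreed. Few edge points fitted on the sides, so I relied on the far and near edges.
- **Other objects:** the leaf mould still stands, and it and the bowl, jar and rib appear unmoved between the first and last top views. The jar patch differed slightly more than the others, but the jar's cap moved only 0.1 pixel.

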